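Unscrew the clamp wheel two turns and slide the case to the stop

TASK

The black slide case is held in the metal clamping fixture. Stroke a fingertip across the top of the fixture's knurled wheel, from right to left, again and again until the wheel has been loosened by two full turns from where it stood, then push the freed case with a fingertip to the left along the plate until it rests against the end stop. Only touch and push: never lift or tip the case, and leave the other things on the table where they are.

Things in the scene. Friction and masses are not known exactly. Their poses are not given: they have to be found in the camera images.
- clamp: Aluminium clamping fixture, fixed to the table. Origin under its plate, at table height. Axes: x away from the robot (at yaw 0), y to the left along the plate, z up. Plate: x -50 to +60 mm, y -125 to +125 mm, top at z 10 mm. The fence along its back has its front face at x +47 mm, top at z 24 mm. A low guide runs along the front of the left half (x -40 to -32, top at z 18 mm).
- end_stop (a point): Middle of the face of the end stop that looks right, at (9, 115, 17) mm in the fixture's frame: a bar across the left end of the plate, top at z 24 mm, against which the case is to rest.
- jaw_middle (a point): Middle of the top edge of the front jaw's face, moves with the jaw. The jaw spans the fixture's y -88 to +5 mm, is 33 mm high with a block up to z 52 mm at its middle, and draws back 6 mm towards the robot per turn of the wheel. A pin on its left end catches the corner of the case until the wheel is about one turn loose. Right of the case are about 30 mm of bare plate between jaw and fence.
- wheel_centre (a point): Centre of the knurled wheel, at (-60, -50, 42) mm in the fixture's frame; this point does not turn. Level axis along the fixture's x, 16 mm wide, 49 mm in diameter over its 18 ridges (2 mm proud): its top is 24.5 mm above this point. Behind it stands a bearing block (x -50 to -40 mm, top at z 50 mm). On its face towards the robot a raised steel bar points from hub to rim.
- wheel (a joint): Angle of the knurled wheel in rad, grows as it is loosened (its top moves left, to the fixture's +y); not wrapped: two turns add 12.57. 0 is tight, bar pointing up; found between 0 and 0.5, stop at 21.9. Friction 0.035 N m (1.5 N at the rim); it stays where it is left and is driven by a fingertip pressed on the ridges with 4 to 12 N.
- case_centre (a point): Centre of the black slide case (lid fixed), 84 to 88 mm long (along the fixture's y), 52 mm wide, 21 mm high, 60 to 130 g; loose, lying flat on the plate between jaw and fence, at first at about (20, -51) mm in the fixture's frame, its top 31 mm above the table. Its right end is about 42 mm from this point.
- case_home (a point): Fixed point: where the centre of the case is when it lies along the fence and against the end stop, at (20, 73, 20.5) mm in the fixture's frame.
- spare_cap: White screw cap, 50 mm wide, 18 mm high, loose on the table in front of the plate's left half. Origin under its centre. To be left alone.
- tape: Roll of paper tape, 54 mm wide, 13 mm high, loose on the table left of the plate. Origin under its centre. To be left alone.
- brown_bottle: Small brown bottle with black cap, 33 mm wide, 92 mm high, loose, left of and in front of the plate. Origin under its centre. To be left alone.
- felt_pen: Black marker, 140 mm long, 16 mm high, loose on the table to the right, in front of the tall white analyser (fixed, 336 mm high, occupying about world x above 0.50, y -0.52 to -0.26 m; the arm must go round it). Origin under its centre. To be left alone.
- funnel: White funnel adapter, 45 mm wide and high, loose on the table to the right of the plate. Origin under its centre. To be left alone.
Things that resemble listed ones, but are neither listed nor needed, are in the scene too. Of the things that look like the part that bears case_centre, the middle-sized one is meant.

How it is judged:
On the way, in this order (a step that is already met when the one before it is completed fails the run):
1. the wheel is loosened by two full turns while the case still lies in the clamp (value of joint wheel between 10.8 and 14.9 rad and y of case_centre in the frame of clamp below -0.025 m), for 0.2 s.
2. the case lies against the end stop (y of case_centre in the frame of clamp between 0.066 and 0.081 m and x of case_centre in the frame of clamp between -0.012 and 0.03 m and z of case_centre in the frame of clamp below 0.0245 m and angle between case's own z axis and vertical below 0.1 rad), for 0.2 s.
At the end, for the whole second after the job is handed in: The wheel stands two full turns looser than it was found (joint between 10.8 and 14.9 rad, which leaves about a quarter turn either way), and the case lies flat and at rest on the plate against the end stop (its centre within 7 mm of the stop position along the plate, between fence and front guide) (all of step 2 and value of joint wheel between 10.8 and 14.9 rad and linear speed of case below 0.02 m/s and velocity of joint wheel between -0.1 and 0.1 rad/s); the robot touches nothing.
It fails at once if the case is lifted off the plate or tipped (z of case_centre in the frame of clamp above 0.032 m or angle between case's own z axis and vertical above 0.25 rad).
It fails at once if another thing on the table (cap, tape, bottle, marker, funnel) is moved by more than 20 mm or lifted (distance of any of spare_cap, tape, brown_bottle, felt_pen, funnel from where it was at the start of the episode above 0.02 m).
It also fails if it takes over 67 s, if anything falls off the work surface, if the arm or the gripper's body presses on something with over 40 N, if the wrist force passes 120 N, or if a joint passes its speed limit or range.

ROBOT

A 6-joint arm with a two-finger parallel gripper is mounted at the origin on a cart in front of the work surface, level with it; the furniture and walls round the work are solid. World frame = base frame: x ahead of the robot, y to its left, z up, the work surface at z = 0. Lengths are in m, angles in rad, forces in N, time in s.
With the tool pointing down it reaches from about 0.325 to 0.9 m from the base axis. Payload 6.1 kg.
Tool frame: the origin (TCP) lies midway between the tips of the shut fingers; the grasp point (between the pads) lies 19 mm behind it; z points along the fingers, y is the line along which they close (so a half turn about z gives the same grasp; the last joint's range is limited). The gripper opens to 85 mm and grips with 20 to 120 N. Pads are 22 mm wide; open, the fingers measure 114 mm over their backs; the gripper's body (76 mm by 85 mm) begins 54 mm behind the grasp point. The pads swing forward as they close: fully open they stand 13 mm farther back than shut.
Start: joints at [-1.318, 0.22, 1.526, -0, 1.395, -0.126], TCP at [0.231, -0.581, 0.231] pointing down, gripper open.
Joint ranges: [-2.98, 2.98], [-0.91, 2.08], [0.09, 2.57], [-1.24, 4.39], [0.2, 2.65], [-2.68, 2.68]. Speed limits (rad/s): [2.57, 2.57, 3.01, 3.14, 3.14, 3.14].

INTERFACE

Orientations are given as [roll, pitch, yaw] about the fixed x, y, z axes, in that order (R = Rz(yaw) Ry(pitch) Rx(roll)).
In Python, from plant import movep, move_l, set_joints, gripper_to, hold, inverse_kinematics, observe, get_image, get_calibration, Unreachable, job_done gives the robot as it stands. Calls block until the motion is done:
- movep(position, orientation): joint-space move of the TCP to a pose.
- move_l(position, feed=0.15, rotation=None, max_force=None): straight line of the TCP; rotation=None keeps the orientation; feed is the mean speed in m/s. With max_force (N) it stops when the force on the tool has changed by that much, and returns True; else False.
- set_joints(angles): joint-space move.
- gripper_to(opening, f_grip=None): finger opening in m; f_grip is the grip in N (None keeps the last); returns when the fingers have stopped.
- hold(seconds).
- inverse_kinematics(position, orientation): joint angles nearest the present ones, or None.
- observe(): the state.
- get_image(name): name is "scene" or "top"; returns (picture, depth): 420x560x3 uint8, red, green, blue; 420x560 float32, m along the optical axis (not along the pixel's ray), 0 where there is no reading.
- get_calibration(name): a dict with "intrinsics" (3x3 intrinsics, pixels), "world_from_camera" (4x4, takes a point from camera to world coordinates). Camera axes: x right, y down, z forward; pixel columns grow to the right and rows downward; lengths in m; the calibration is good to about 2 mm. A picture is of the moment at which its call begins. get_calibration takes no time and is no camera call.
A pose or a line that the arm cannot do raises Unreachable and nothing moves.
- job_done(): hands the job in; it is judged then, once.
The state is a dict: "time_s": time; "q": joint angles; "joint_velocities": joint speeds; "joint_torque": joint torques, N m; "eef_pos": TCP position; "tcp_rot": TCP orientation; "ft_force": force on the tool from outside, world axes, zero at the start; "torque": the same for the moment, N m; "opening": finger opening in m; "grasp_force": force on a finger pad.
Only numpy, scipy, OpenCV 4.12 (cv2) and the standard library are available. Lean on these libraries where they do the work, as an engineer would, in place of code of your own. Each camera call takes 0.05 s, during which the arm holds its last target. There are 200 camera calls.

## Working session

There is one attempt and no reset: what is moved stays moved. The work goes in short steps, each a Python script; the robot and the scene stay as the last script left them, time stands still between calls to the robot, and variables do not carry over. Pictures are saved under pics/ and viewed, at most 10 in all, crops included, and the job is handed in when it is done.

```bash
mkdir -p pics; ls
python3 - <<'E'
from plant import *
import cv2,numpy as np
for n in("scene","top"):
    p,d=get_image(n);cv2.imwrite(f"pics/{n}0.png",p[:,:,::-1]);np.save(f"pics/{n}0.npy",d)
    c=get_calibration(n);print(n,np.round(c["intrinsics"],1).tolist(),np.round(c["world_from_camera"],3).tolist())
s=observe();print(s["time_s"],s["opening"],s["tcp_rot"],s["ft_force"])
E
```

```text
pics
scene [[537.7, 0.0, 286.3], [0.0, 537.7, 212.9], [0.0, 0.0, 1.0]] [[0.843, -0.227, 0.487, -0.126], [-0.537, -0.378, 0.754, -0.865], [0.013, -0.898, -0.441, 0.631], [0.0, 0.0, 0.0, 1.0]]
top [[430.7, 0.0, 280.3], [0.0, 430.7, 207.0], [0.0, 0.0, 1.0]] [[0.021, -0.995, 0.101, 0.375], [-0.999, -0.025, -0.034, 0.114], [0.037, -0.1, -0.994, 1.007], [0.0, 0.0, 0.0, 1.0]]
0.1 0.08532032191827434 [-3.13985112e+00 -2.21550213e-04  3.78807268e-01] [ 0.5467152  -0.13607657 -0.58473425]
```

View pics/scene0.png

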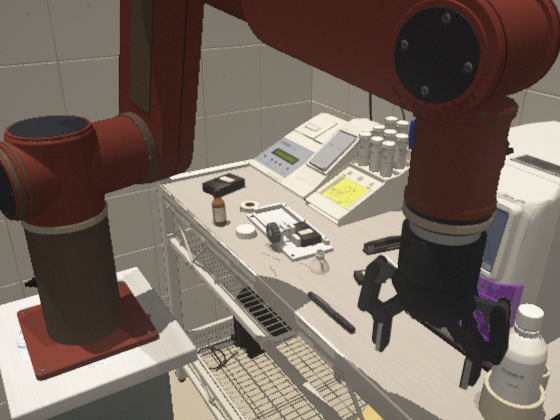

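View pics/top0.png

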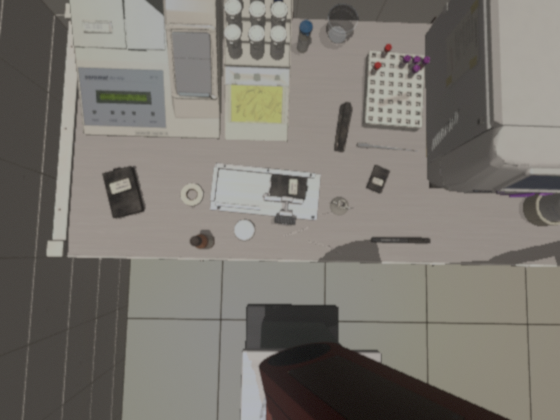

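In the top view the case look-alikes are a large one at (122,190), a middle-sized one in the clamp at (288,186), and a small one at (378,178). I choose the clamped one and check it in a crop.

```bash
cat > h.py <<'E'
from plant import *
import cv2,numpy as np
def world(n,d):
    c=get_calibration(n);K=c["intrinsics"];T=c["world_from_camera"]
    v,u=np.mgrid[0:d.shape[0],0:d.shape[1]]
    P=np.stack([(u-K[0,2])/K[0,0]*d,(v-K[1,2])/K[1,1]*d,d],-1)
    return P@np.array(T)[:3,:3].T+np.array(T)[:3,3]
def proj(n,p):
    c=get_calibration(n);K=c["intrinsics"];T=np.linalg.inv(c["world_from_camera"])
    q=K@(T[:3,:3]@np.asarray(p)+T[:3,3]);return q[:2]/q[2]
E
python3 - <<'E'
from h import *
im=cv2.imread("pics/top0.png");d=np.load("pics/top0.npy");W=world("top",d)
c=im[150:255,200:400];cv2.imwrite("pics/c0.png",cv2.resize(c,None,fx=4,fy=4,interpolation=cv2.INTER_CUBIC))
z=W[...,2];print("table z",np.median(z[200:240,330:420]),"plate z",np.median(z[190:205,225:260]))
z0=np.median(z[200:240,330:420])
m=((z-z0>0.005)).astype(np.uint8);m[:,:205]=0;m[:160]=0;m[225:]=0;m[:,326:]=0
n,l,s,_=cv2.connectedComponentsWithStats(m);i=1+np.argmax(s[1:,4]);print(s[i])
# plate-level only for the rectangle
mm=(l==i);xy=W[mm][:,:2]
r=cv2.minAreaRect((xy*1000).astype(np.float32));print(r)
b=np.where(mm&(z-z0<0.03),1,0)
print(cv2.minAreaRect((W[b>0][:,:2]*1000).astype(np.float32)))
for nm,(a,bb,cc,dd) in dict(wheel=(212,226,272,298),case=(174,200,268,310)).items():
    q=z[a:bb,cc:dd];print(nm,q.max()-z0,W[a:bb,cc:dd][q-z0>(0.055 if nm=="wheel" else .027)].mean(0))
E
```

```text
table z -3.223888597669866e-05 plate z 0.010057243082998935
[ 209  164  112   61 5204]
((470.598876953125, 119.91606903076172), (254.95053100585938, 190.75262451171875), 85.90252685546875)
((502.2091979980469, 117.65161895751953), (254.95053100585938, 127.36997985839844), 85.90252685546875)
wheel 1.0074005501933772 [0.44142818 0.07130999 0.08354969]
case 1.0074005501933772 [0.51954651 0.06357698 0.03340385]
```

View pics/c0.png

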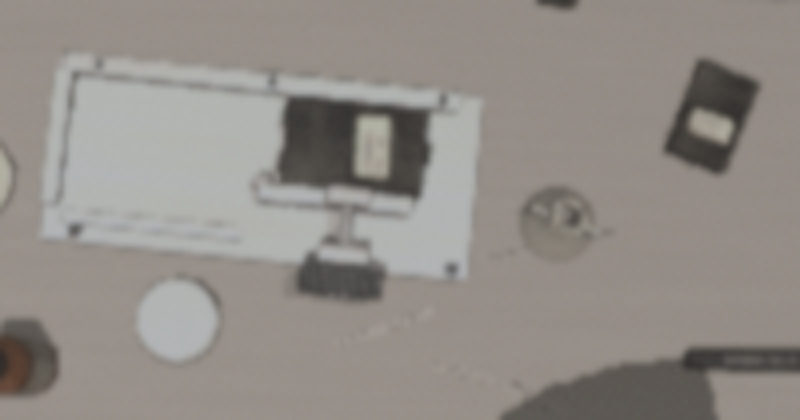

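The crop shows the middle-sized case with its label in the clamp at about (355,150), the jaw below it and the wheel at about (340,275). The small loose case is at (712,120). Next I fit the fixture pose.

Run:
```python
from h import *
from scipy.optimize import minimize
d=np.load("pics/top0.npy");W=world("top",d);z=W[...,2]
m=(d>0)&(z>.005)&(z<.03);m[:,:205]=0;m[:160]=0;m[225:]=0;m[:,326:]=0
n,l,s,_=cv2.connectedComponentsWithStats(m.astype(np.uint8));i=1+np.argmax(s[1:,4])
P=W[l==i][:,:2];y=-0.0715
f=lambda y:(P@np.array([[np.cos(y),-np.sin(y)],[np.sin(y),np.cos(y)]]))
# bin extreme edges -> right, left, back edges
def edges(y):
    q=f(y);o={}
    b=np.round(q[:,0]/.004);r=[];L=[]
    for k in np.unique(b):
        t=q[b==k]
        if len(t)>20:r.append((k*.004,t[:,1].min()));L.append((k*.004,t[:,1].max()))
    b=np.round(q[:,1]/.006);B=[];F=[]
    for k in np.unique(b):
        t=q[b==k]
        if len(t)>10:B.append((k*.006,t[:,0].max()));F.append((k*.006,t[:,0].min()))
    return map(np.array,(r,L,B,F))
r,L,B,F=edges(y)
print("slope back",np.polyfit(B[3:-3,0],B[3:-3,1],1)[0])
y2=y-np.polyfit(B[3:-3,0],B[3:-3,1],1)[0];print("yaw",y2)
r,L,B,F=edges(y2)
R=np.array([[np.cos(y2),-np.sin(y2)],[np.sin(y2),np.cos(y2)]])
print([np.round(np.median(a[:,1]),4) for a in (r,L,B,F)])
c=np.array([(np.median(B[:,1])-.060+np.median(F[:,1])+.05)/2,(np.median(r[:,1])+np.median(L[:,1]))/2])
o=R@c;print("origin",o)
for nm,p in dict(wheel=(-.06,-.05),case=(.02,-.051),stop=(.009,.115)).items():print(nm,o+R@p)
D=(d>0)
q=(W[...,:2]-o)@R
s=D&(abs(q[...,1]+.05)<.03)&(abs(q[...,0]+.06)<.016)&(z>.05);print("wheel seen",q[s].mean(0),q[s].min(0),q[s].max(0),z[s].max())
s=D&(z>.027)&(z<.0325)&(abs(q[...,0]-.02)<.035)&(abs(q[...,1]+.05)<.07);print("case",q[s].min(0),q[s].max(0))
```

```text
slope back 0.004212212694093955
yaw -0.07571221269409395
[np.float64(0.0295), np.float64(0.2769), np.float64(0.5537), np.float64(0.447)]
origin [0.50553965 0.11527689]
wheel [0.44192954 0.06995852]
case [0.52162471 0.06291019]
stop [0.52321245 0.22926668]
wheel seen [-0.05828584 -0.04943526] [-0.06871503 -0.07056095] [-0.04402924 -0.02794274] 0.06691355409447897
case [-0.01498066 -0.10768143] [0.05489738 0.01315993]
```

```bash
cat >> h.py <<'E'
Y=-0.0757;O=np.array([.5055,.1153]);R2=np.array([[np.cos(Y),-np.sin(Y)],[np.sin(Y),np.cos(Y)]])
ROT=[np.pi,0,Y]
def F(x,y,z): return [*(O+R2@[x,y]),z]
def st():
    s=observe();p=R2.T@(np.array(s["eef_pos"][:2])-O);f=np.array(s["ft_force"]);f=[*(R2.T@f[:2]),f[2]]
    return round(s["time_s"],2),np.round([*p,s["eef_pos"][2]],4).tolist(),np.round(f,1).tolist()
E
python3 - <<'E'
from h import *
gripper_to(0.0)
movep(F(-.06,-.05,.10),ROT);print(st())
print(move_l(F(-.06,-.05,.055),feed=.03,max_force=5),st())
hold(.2);print(st())
z=st()[1][2]
p,d=get_image("scene");cv2.imwrite("pics/s1.png",p[:,:,::-1])
u,v=np.round(proj("scene",F(-.06,-.05,.05))).astype(int)
cv2.imwrite("pics/s1c.png",cv2.resize(p[v-60:v+50,u-70:u+70,::-1],None,fx=5,fy=5,interpolation=cv2.INTER_CUBIC))
E
```

```text
(3.34, [-0.0595, -0.0505, 0.1003], [0.9, -1.1, 0.5])
True (4.4, [-0.0601, -0.0499, 0.0662], [-2.3, 0.4, 6.8])
(4.6, [-0.0601, -0.0499, 0.0662], [-2.3, 0.1, 6.8])
```

View pics/s1c.png

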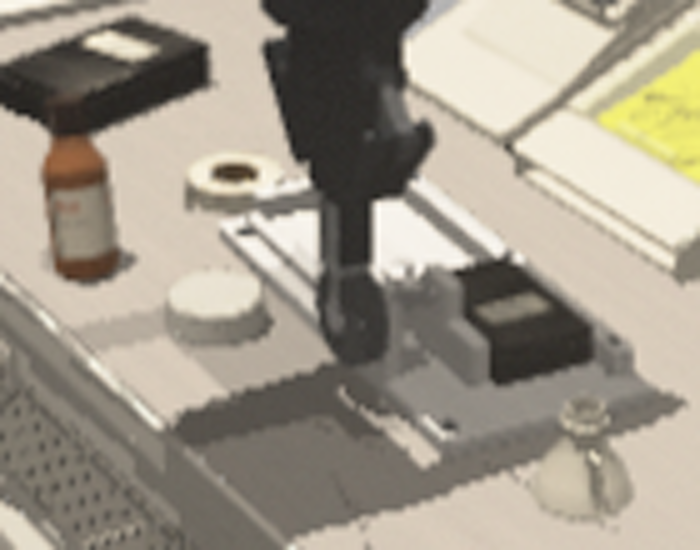

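The fingertip sits on the wheel top (crop ~(350,270)) and the case is still clamped. Now a test stroke from this contact.

Run:
```python
from h import *
for y,z in((-.044,.066),(-.038,.066),(-.034,.066)):
    move_l(F(-.06,y,z),feed=.05);print(st())
move_l(F(-.06,-.034,.078),feed=.1)
move_l(F(-.06,-.064,.078),feed=.2);print(st())
print(move_l(F(-.06,-.064,.06),feed=.04,max_force=4),st())
for y,z in((-.058,None),(-.05,None),(-.042,None),(-.034,None)):
    z=st()[1][2] if z is None else z
    move_l(F(-.06,y,z),feed=.05);print(st())
p,d=get_image("scene");cv2.imwrite("pics/s2.png",p[:,:,::-1])
p2,d2=get_image("top");cv2.imwrite("pics/t2.png",p2[:,:,::-1])
u,v=np.round(proj("scene",F(-.06,-.05,.042))).astype(int)
a=[cv2.resize(q[v-25:v+20,u-25:u+25],None,fx=8,fy=8,interpolation=cv2.INTER_CUBIC) for q in(cv2.imread("pics/s1.png"),cv2.imread("pics/s2.png"))]
cv2.imwrite("pics/w2.png",np.hstack(a))
```

```text
(4.92, [-0.0595, -0.0436, 0.0662], [0.5, 1.7, 3.1])
(5.19, [-0.0605, -0.0378, 0.0656], [-0.1, 0.3, 0.1])
(5.44, [-0.0602, -0.0338, 0.0658], [0.4, -0.8, -0.1])
(6.01, [-0.0601, -0.0645, 0.0777], [0.2, -0.6, -0.2])
True (6.42, [-0.0599, -0.0645, 0.0628], [-0.3, -3.2, 3.7])
(6.68, [-0.0595, -0.0592, 0.0644], [-9.1, -8.5, 21.4])
(7.0, [-0.0595, -0.0494, 0.0658], [-6.1, 0.6, 18.5])
(7.31, [-0.0597, -0.0413, 0.0658], [-0.6, 3.2, 5.3])
(7.62, [-0.0607, -0.0339, 0.0651], [0.1, 0.9, 0.7])
```

View pics/w2.png

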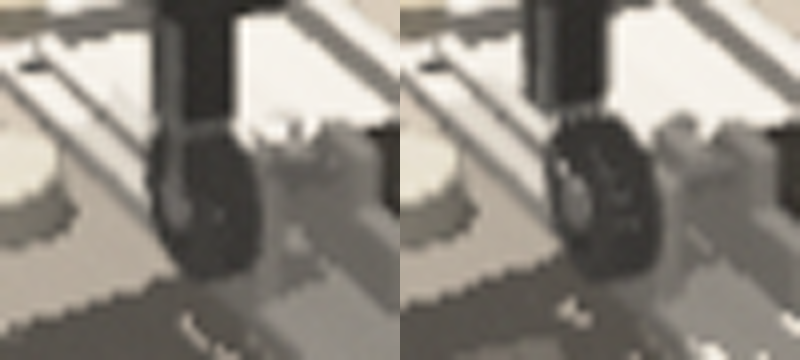

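The finger turned the wheel (bar was up, now leaning left). The tip is narrow and compliance is about 10 N/mm, so arc-shaped strokes are better. I'll do two and rectify the wheel face after each.

```bash
cat >> h.py <<'E'
C=-.0495;RE=.033;TOP=.0662
def arc(dy,p): r=RE-p; return F(-.06,C+dy,TOP-RE+np.sqrt(r*r-dy*dy))
def stroke(p=.001,a=.019,b=.019,n=4,log=True):
    move_l(F(-.06,C-.027,.074),feed=.25)
    move_l(arc(-a-.005,-.002),feed=.12)
    L=[]
    for dy in np.linspace(-a,b,n+1): move_l(arc(dy,p),feed=.09); L.append(st()[2])
    move_l(F(-.06,C+b+.008,st()[1][2]+.010),feed=.12)
    if log: print(st()[0],L)
def face(p):
    h=.028;n=200
    g=np.array([[proj("scene",F(-.069,-.05+h-2*h*j/19,.042+h-2*h*i/19)) for j in range(20)] for i in range(20)],np.float32)
    g=cv2.resize(g,(n,n))
    return cv2.remap(p,g[...,0].copy(),g[...,1].copy(),cv2.INTER_CUBIC)
def snap(name): 
    p=get_image("scene")[0][:,:,::-1].copy();cv2.imwrite(f"pics/{name}.png",p);return p
E
python3 - <<'E'
from h import *
a=[cv2.imread("pics/s1.png"),cv2.imread("pics/s2.png")]
move_l(F(-.06,-.022,.074),feed=.12)
for i in range(2): stroke();a.append(snap(f"s{3+i}"))
cv2.imwrite("pics/f1.png",np.hstack([face(x) for x in a]))
E
```

```text
10.2 [[-0.9, -6.7, 8.5], [0.3, -0.6, 9.1], [0.0, 0.8, 7.8], [1.5, 3.4, 6.1], [1.7, 6.2, 3.3]]
12.46 [[-4.7, -6.1, 6.7], [-2.3, -0.3, 9.8], [-0.9, 1.6, 8.5], [0.8, 3.0, 5.8], [1.6, 5.5, 3.1]]
```

View pics/f1.png

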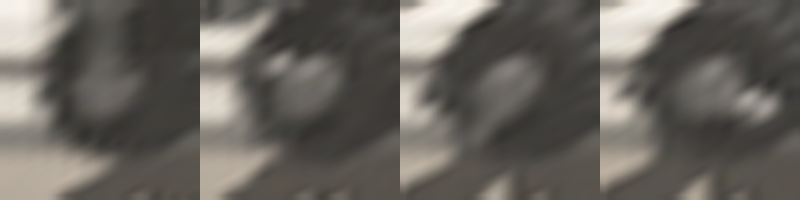

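The rectified faces show the bar at about 0°, 55°, 145° and 246°, so one stroke gives about 95° (1.65 rad). Five more strokes should bring it to about 12.5 rad.

Run:
```python
from h import *
a=[]
for i in range(5): stroke();a.append(snap(f"s{5+i}"))
p,d=get_image("top");cv2.imwrite("pics/t5.png",p[:,:,::-1])
u,v=np.round(proj("top",F(.0,-.05,.03))).astype(int)
t=lambda q:cv2.resize(q[v-32:v+33,u-45:u+45],(400,290),interpolation=cv2.INTER_CUBIC)
x=np.hstack([cv2.resize(face(x),(160,160)) for x in a])
cv2.imwrite("pics/f2.png",np.vstack([x,np.hstack([t(cv2.imread("pics/top0.png")),t(p[:,:,::-1])])]))
```

```text
14.72 [[-3.5, -6.0, 7.0], [-1.6, -0.4, 8.9], [-1.1, 1.5, 8.3], [0.9, 4.1, 4.8], [1.7, 4.4, 3.0]]
16.98 [[-4.8, -5.5, 6.2], [-1.9, -0.2, 8.6], [0.6, 1.9, 6.9], [-0.3, 3.3, 5.6], [1.9, 4.9, 3.3]]
19.23 [[-3.2, -7.1, 7.3], [-1.5, 0.3, 8.5], [0.3, 1.5, 7.9], [0.9, 3.7, 5.3], [2.9, 4.7, 3.4]]
21.49 [[-3.9, -5.6, 7.2], [-1.9, -0.4, 8.5], [-0.1, 2.0, 7.9], [0.1, 3.6, 5.4], [0.9, 4.2, 3.6]]
23.75 [[-3.7, -6.1, 6.5], [-1.9, 0.2, 8.0], [-0.2, 1.6, 7.2], [0.5, 3.5, 5.9], [0.7, 5.0, 2.6]]
```

View pics/f2.png

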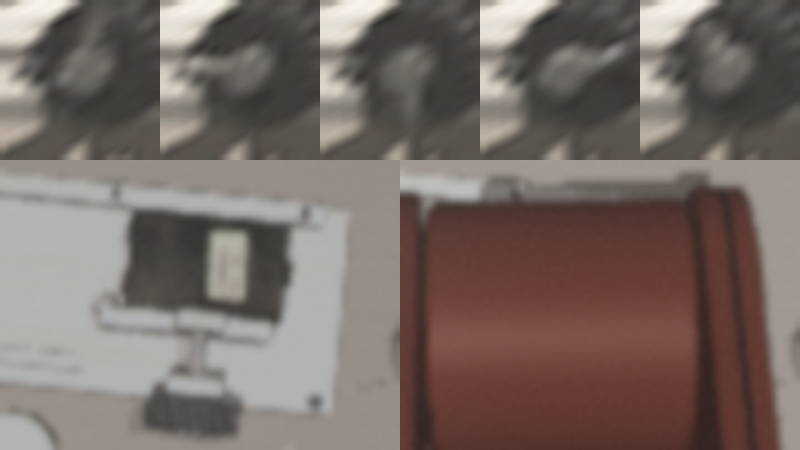

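The bar reads about 340°, 85°, 180°, 300°, then 25° past two turns, so the wheel is at about 13.0 rad, within range. Now I push the case.

Run:
```python
from h import *
move_l(F(-.06,-.022,.10),feed=.15)
movep(F(.021,-.118,.10),ROT)
print(move_l(F(.021,-.118,.019),feed=.08,max_force=6),st())
print(move_l(F(.021,-.07,.019),feed=.05,max_force=5),st())
print(move_l(F(.021,-.02,.019),feed=.06,max_force=12),st())
snap("p1");p=get_image("top")[0][:,:,::-1]
cv2.imwrite("pics/pt.png",p)
s=cv2.imread("pics/p1.png")
u,v=np.round(proj("scene",F(.0,-.0,.03))).astype(int)
cv2.imwrite("pics/p1c.png",cv2.resize(s[v-50:v+50,u-70:u+70],None,fx=5,fy=5,interpolation=cv2.INTER_CUBIC))
```

```text
False (25.94, [0.0216, -0.1181, 0.0196], [-0.6, 0.5, 0.2])
False (27.05, [0.0207, -0.07, 0.0188], [0.4, 1.5, 0.1])
False (28.03, [0.021, -0.0201, 0.019], [-0.5, -0.2, -0.6])
```

View pics/p1c.png

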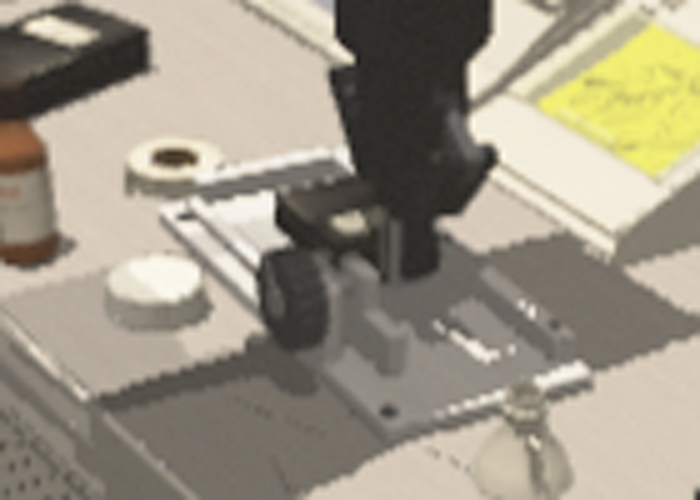

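The case (~(330,215)) slides flat ahead of the finger and the pin is cleared. I keep pushing to the stop, then back off and look.

Run:
```python
from h import *
print(move_l(F(.021,.005,.019),feed=.06,max_force=12),st())
print(move_l(F(.021,.045,.019),feed=.03,max_force=6),st())
move_l(F(.021,st()[1][1]-.02,.019),feed=.06)
move_l(F(.021,st()[1][1],.14),feed=.15)
movep(F(-.08,-.25,.2),ROT)
print(st())
s=snap("e1");p,d=get_image("top");W=world("top",d);z=W[...,2];q=(W[...,:2]-O)@R2
dark=(p.max(2)<110)&(d>0)&(z>.024)&(z<.04)&(abs(q[...,0]-.01)<.045)&(q[...,1]>0)&(q[...,1]<.13)
print("case",dark.sum(),np.percentile(q[dark],[2,50,98],axis=0))
u,v=np.round(proj("top",F(.0,.0,.03))).astype(int)
t=cv2.resize(p[v-60:v+60,u-80:u+80,::-1],(560,420),interpolation=cv2.INTER_CUBIC)
f=cv2.resize(face(s),(210,210));f=np.vstack([f,np.zeros_like(f)])
cv2.imwrite("pics/e1c.png",np.hstack([t,f]))
```

```text
False (28.7, [0.0209, 0.0054, 0.019], [-0.6, -0.6, 0.3])
True (29.38, [0.0212, 0.0191, 0.0189], [1.7, -4.2, 2.6])
(31.88, [-0.0798, -0.2494, 0.1996], [-1.0, -0.0, 0.8])
case 648 [[-0.00434256  0.0339783 ]
 [ 0.01991768  0.08141824]
 [ 0.0453738   0.11332173]]
```

View pics/e1c.png

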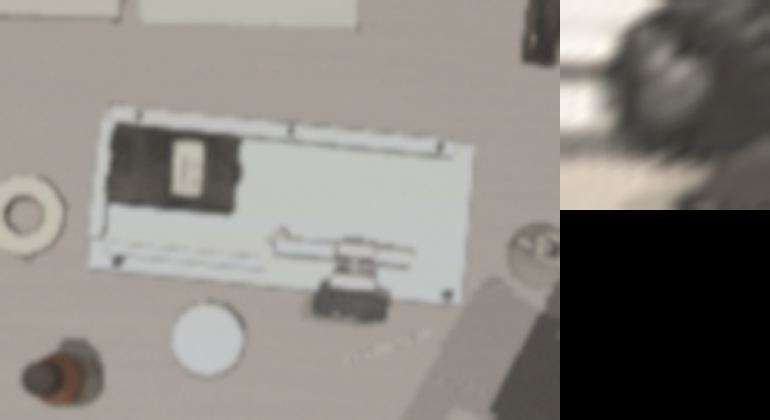

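The case (~(175,168)) lies flat along the fence and against the end stop, centre about (20, 74) mm. The jaw is drawn back and the wheel bar is still at about 25°, so I hand in.

```bash
python3 -c "
from plant import *
hold(.3);print(job_done())"
```

```text
the job is handed in; nothing more can be done
None
```

I handed the job in at about 32 s; no verdict came back, but by the camera images the wheel is about two turns looser (about 13.0 rad), the case lies flat against the end stop, and the robot is clear.

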